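# Put returned parts back into their flow-rack bins

## Task

Four of the six loose parts in the returns tray belong in the bins on the roller shelf: put each of the four, one after another, into the bin that already holds parts of its kind, set down on the clear floor in the front of the bin the same way up as it stood in the tray. Leave the bolt and the shaft support block, which have no bin here, undisturbed in the tray.

Things in the scene. Friction and masses are not known exactly. Their poses are not given: they have to be found in the camera images.
- bearing: loose steel ball bearing lying flat in the tray: round ring, 52 mm outside, 25 mm bore, 15 mm high, dark seal between its two rings, about 130 g; gripped across its outside. Origin: centre of the underside, z up. The six loose parts lie in a blue tray (280 x 390 mm, 4 mm floor, rim 24 mm above the bench), centres 94 mm or more apart, 65 mm or more from the rim
- nut: loose steel hexagon nut (M30) lying flat in the tray: 46 mm across flats (53 across corners), 30 mm bore, 24 mm high, about 220 g. Origin: centre of the underside, z up along its axis; one pair of flats faces +y and -y, the others follow at each 60 degrees
- bracket: loose die-cast aluminium corner bracket in the tray, L-shaped with two triangular side gussets: 40 mm long (x), 36 wide (y), 40 high, about 90 g. It lies on one 6 mm flange; the other stands up at its +x end. Origin: centre of the underside of its 40 x 36 mm outline, z up. Its flat sides at y = -18 and +18 mm are good to grip: at x = +4 mm they are about 29 mm high, falling towards -x
- foot: loose steel machine levelling foot standing in the tray: round pad of 48 mm diameter, 6 mm thick at the rim, rising to a neck; a 19 mm hexagon lock nut from 20 to 30 mm height; above it an upright threaded stud of 12 mm diameter up to 80 mm height, good to grip; about 170 g. Origin: centre of the pad's underside, z up along the stud
- bin_bearings: blue open-fronted bin, its back half stocked with ball bearings (up to 52 mm above its floor). Outside 200 mm long (x axis, front at -x, towards the robot), 98 wide (y), walls and floor 3 mm; side walls 50 mm high, front lip 22 mm. Origin: centre of the underside. Clear floor: x = -97 to +20 mm, y = -46 to +46 mm, 3 mm above the origin; stock from x = +20 to +97 mm
- bin_nuts: blue open-fronted bin, its back half stocked with large hexagon nuts (up to 48 mm above its floor). Size, origin, axes and clear front part as for bin_bearings. The four bins differ only in their stock; they stand side by side, 6 mm apart, on a roller shelf 50 mm above the bench, in an order that changes, and cannot be moved
- bin_brackets: blue open-fronted bin, its back half stocked with aluminium corner brackets (up to 40 mm above its floor). Size, origin, axes and clear front part as for bin_bearings. Cannot be moved
- bin_feet: blue open-fronted bin, its back half stocked with levelling feet standing with their studs up (up to 80 mm above its floor). Size, origin, axes and clear front part as for bin_bearings. Cannot be moved
- bolt: loose steel hexagon bolt (M20) standing on its head in the tray: head 30 mm across flats and 12.5 mm high, 20 mm shank up to 73 mm height, no round pad. No bin for it here: leave it alone. Origin: centre of the underside of the head, z up
- shaft_support: loose aluminium shaft support block standing in the tray: foot 60 x 20 mm (x, y), 10 mm high, with a 36 mm wide upright block with a 20 mm hole across it, 51 mm high in all. No bin for it here: leave it alone. Origin: centre of the underside, z up
Not all that is in view belongs to the job. What is shaped like the foot but pink or yellow is not meant.

How it is judged:
By the outcome, as a careful person would: the job done as asked, in the order asked, and still so for the second after the job is handed in, with the robot touching nothing.
It also fails if it takes over 122 s, if anything falls off the work surface, if the arm or the gripper's body presses on something with over 40 N, if the wrist force passes 120 N, or if a joint passes its speed limit or range.

## Robot

A 6-joint arm with a two-finger parallel gripper is mounted at the origin on the work surface. World frame = base frame: x ahead of the robot, y to its left, z up, the work surface at z = 0. Lengths are in m, angles in rad, forces in N, time in s.
With the tool pointing down it reaches from about 0.425 to 0.95 m from the base axis. Payload 3.5 kg.
Tool frame: the origin (TCP) lies on the centre line of the jaws, within the pads' length; the fingertips stand 8 mm ahead of it and the grasp point (between the pads) lies 11 mm behind it; x points along the fingers, y is the direction in which the jaws open and shut, and the axes are right-handed (so a half turn about x gives the same grasp; the last joint's range is limited). The gripper opens to 85 mm and grips with 20 to 120 N. Pads are 22 mm wide; open, the fingers measure 114 mm over their backs; the gripper's body (76 mm by 85 mm) begins 54 mm behind the grasp point. The pads swing forward as they close: fully open they stand 13 mm farther back than shut.
Start: joints at [0.977, 0.286, 1.577, -0, 1.279, -0.15], TCP at [0.29, 0.61, 0.239] pointing down, gripper open.
Joint ranges: [-2.77, 2.77], [-0.9, 2.22], [0.21, 2.48], [-1.53, 4.67], [0.24, 2.81], [-2.84, 2.84]. Speed limits (rad/s): [2.79, 2.79, 3.14, 3.14, 3.14, 3.14].

## Interface

Orientations are given as a unit quaternion [w, x, y, z].
In Python, from station import r gives the robot as it stands.
- The arm moves only by the tool apply_moves, never from a script. Its argument "commands" is a list of rows, each a list of 3 entries, a list of its own where there are three numbers: the finger opening in cm, from 0 to 8.54, then the shift along the tool's x, y, z in cm, then the turn about the tool's x in degrees. A call has 1 to 12 rows; each row is the pose to reach, as a shift and turn from the pose commanded when the call began, along the tool's axes at that moment; what a row does not reach only later rows make up. A row lasts 1/12 s, in which the tool goes at most 41.7 mm and 7.16 degrees, less where a joint would pass 70% of its speed; a pose out of reach is approached as far as the arm can. A call with a gripper value outside its range is refused whole. The fingers move at their own pace and stop on an object; "force" is the grip in N (left out, the last holds). Time passes only in rows, so rows that repeat a pose let the fingers close. It gives the time, the measured TCP pose, the force and the opening at its end, in the units of the state.
- r.sense(): the state, without advancing time (a new reading comes with each control period).
- r.camera(name): name is "scene" or "top" or "wrist"; returns a dict with "frame" (420x560x3 uint8, red, green, blue), "mtx" (3x3 intrinsics, pixels), "D" ([k1, k2, p1, p2, k3] as OpenCV has them; the pictures are not rectified), "camera_from_world" (4x4, takes a point from world to camera coordinates). Camera axes: x right, y up, looking along -z (the intrinsics and any distortion apply to the point x, -y, -z); pixel columns grow to the right and rows downward; lengths in m; the calibration is good to about 2 mm. A picture is of the moment at which its call begins. There is no depth.
- r.close_job(): hands the job in, once; it reports no verdict.
The state is a dict: "time": time; "q": joint angles; "qvel": joint speeds; "tau": joint torques, N m; "ee_pos": TCP position; "tool_rot": TCP orientation; "contact_force": force on the tool from outside, world axes, zero at the start; "moment": the same for the moment, N m; "grip_width": opening from 0.0 (shut) to 1.0 (fully open).
Only numpy, scipy, OpenCV 4.12 (cv2) and the standard library are available. Lean on these libraries where they do the work, as an engineer would, in place of code of your own. Each camera call takes 0.05 s, during which the arm holds its last target.

## Working session

There is one attempt and no reset: what is moved stays moved. The work goes in short steps, Python scripts to look and compute and a tool call to move; the robot and the scene stay as the last step left them, time stands still between calls to the robot, and variables do not carry over. Pictures are saved under pics/ and viewed, and the job is handed in when it is done.

Besides the shell and the picture viewer there is one more tool, called after ">>>" by a JSON object that holds its "api" and its "payload". apply_moves: Moves the arm, as the interface text tells. Its arguments: {"type":"object","properties":{"commands":{"type":"array","items":{"type":"array"}},"force":{"type":"number"}},"required":["commands"]}

```bash
mkdir -p pics; ls
cat > h.py <<'E'
import numpy as np, cv2
from station import r
from scipy.spatial.transform import Rotation as R
def snap(n,f):
    c=r.camera(n); cv2.imwrite('pics/'+f,c['frame'][:,:,::-1]); np.savez('pics/'+f+'.npz',**{k:np.array(v) for k,v in c.items()}); return c
def load(f): return dict(np.load('pics/'+f+'.npz'))
def ray(c,uv):
    p=cv2.undistortPoints(np.array([[uv]],float),c['mtx'],c['D'])[0,0]
    T=np.array(c['camera_from_world']); d=T[:3,:3].T@np.array([p[0],-p[1],-1]); o=-T[:3,:3].T@T[:3,3]
    return o,d
def onz(c,uv,z):
    o,d=ray(c,uv); return o+d*(z-o[2])/d[2]
def proj(c,P):
    T=np.array(c['camera_from_world']); q=(T[:3,:3]@np.array(P,float).reshape(-1,3).T).T+T[:3,3]; q=q*[1,-1,-1]
    return cv2.projectPoints(q.reshape(-1,1,3),np.zeros(3),np.zeros(3),c['mtx'],c['D'])[0][:,0]
E
python3 - <<'E'
from h import *
for n in ['scene','top','wrist']:
    c=snap(n,n+'0.png'); T=np.array(c['camera_from_world']); print(n,-T[:3,:3].T@T[:3,3],T[2,:3],c['mtx'][0,0])
s=r.sense(); print(s)
E
```

```text
pics
scene [1.3046166  0.43869997 0.77363129] [0.65144638 0.35302583 0.67155817] 445.91683927322316
top [0.33374883 0.04761574 1.44380459] [-0.1949017   0.00382484  0.98081532] 525.1743894700807
wrist [0.21447698 0.64551496 0.3724247 ] [-0.29097439  0.13975203  0.94646884] 331.640837488308
{'time': 0.15, 'q': array([ 9.76998837e-01,  2.87008326e-01,  1.57780452e+00,  7.04104004e-06,
        1.27861581e+00, -1.50008990e-01]), 'qvel': array([-7.73931087e-04, -2.08889618e-03, -3.59912899e-03,  5.28056803e-04,
       -2.13856040e-03,  8.24348038e-06]), 'tau': array([ 5.04228283e-04, -4.06602752e+01, -2.93141663e+01, -1.31106990e-04,
        3.89248948e-03,  7.25687563e-07]), 'ee_pos': array([0.28952399, 0.60921867, 0.23825375]), 'tool_rot': array([ 0.68953161,  0.15501528,  0.69000782, -0.15622304]), 'contact_force': array([-0.79106385,  0.61886369, -0.07454483]), 'moment': array([ 0.02499508, -0.00358181,  0.00790783]), 'grip_width': 1.0001775866557414}
```

View pics/scene0.png

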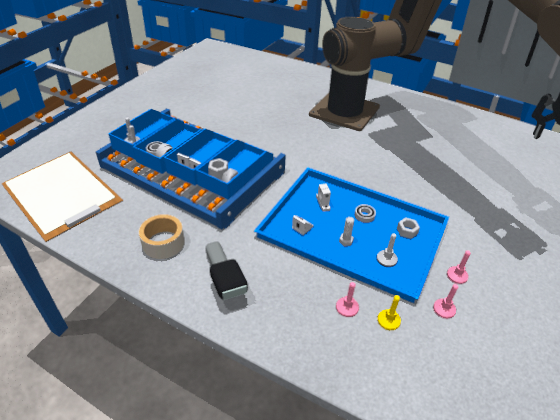

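View pics/top0.png

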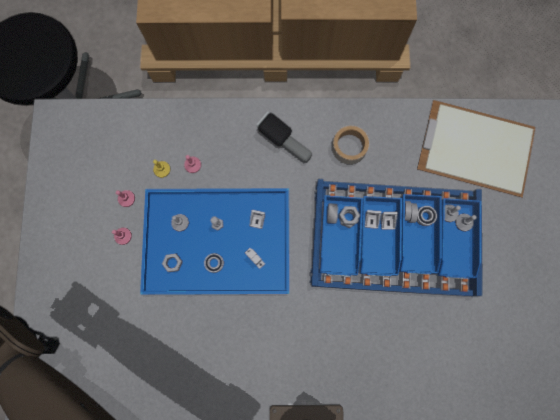

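View pics/wrist0.png

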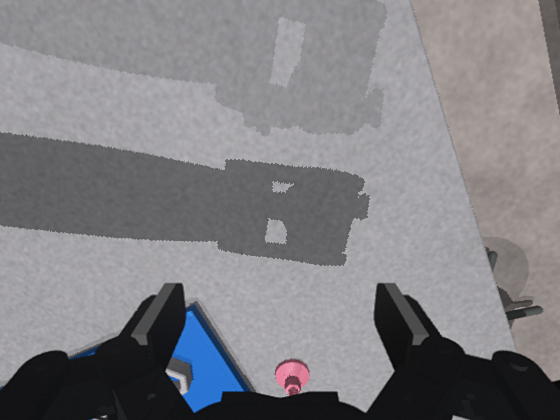

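The top view (up = +x, left = +y) shows these parts in the tray:

| Part | Pixel |
|---|---|
| foot | (180,221) |
| bolt | (216,223) |
| bracket | (257,219) |
| nut | (172,263) |
| bearing | (214,263) |
| shaft support | (255,258) |

The bins from left to right are nuts, brackets, bearings and feet. The scene view agrees, with the round-padded foot at (388,255) and the bolt at (347,232). I'll zoom in to measure.

Run:
```python
from h import *
c=load('top0.png'); f=c['frame']
a=cv2.resize(f[185:300,140:295],None,fx=5,fy=5,interpolation=cv2.INTER_CUBIC)
b=cv2.resize(f[175:300,310:485],None,fx=4.5,fy=4.5,interpolation=cv2.INTER_CUBIC)
cv2.imwrite('pics/tray.png',a[:,:,::-1]);cv2.imwrite('pics/bins.png',b[:,:,::-1])
s=load('scene0.png')['frame'];cv2.imwrite('pics/sc.png',cv2.resize(s[160:310,250:460],None,fx=3.8,fy=3.8,interpolation=cv2.INTER_CUBIC)[:,:,::-1])
hsv=cv2.cvtColor(f,cv2.COLOR_RGB2HSV)
m=(hsv[:,:,1]<120).astype(np.uint8)
m[:193]=0;m[291:]=0;m[:,:148]=0;m[:,286:]=0
n,l,st,ce=cv2.connectedComponentsWithStats(m)
for i in range(1,n):
  if st[i,4]>30: print(st[i],ce[i],onz(c,ce[i],0.02))
# tray corners
for z,uv in [(0.024,(145,189)),(0.024,(288,189)),(0.024,(290,294)),(0.024,(141,294))]: print(uv,onz(c,uv,z))
```

```text
[249 210  16  19 243] [256.71604938 218.82716049] [0.58815169 0.13059261 0.02      ]
[171 214  18  18 251] [179.2749004  222.15936255] [0.57887503 0.3438838  0.02      ]
[210 216  13  14 132] [216.28030303 222.77272727] [0.57715886 0.24174311 0.02      ]
[245 248  20  21 200] [254.585 257.68 ] [0.48101258 0.13525712 0.02      ]
[204 253  20  20 261] [213.50574713 262.63984674] [0.4675148  0.24654073 0.02      ]
[162 254  20  18 210] [171.63809524 262.46190476] [0.46787467 0.36044068 0.02      ]
(145, 189) [0.67183979 0.44261939 0.024     ]
(288, 189) [0.67153234 0.04439414 0.024     ]
(290, 294) [0.38324404 0.03928224 0.024     ]
(141, 294) [0.3827514  0.43874482 0.024     ]
```

View pics/tray.png

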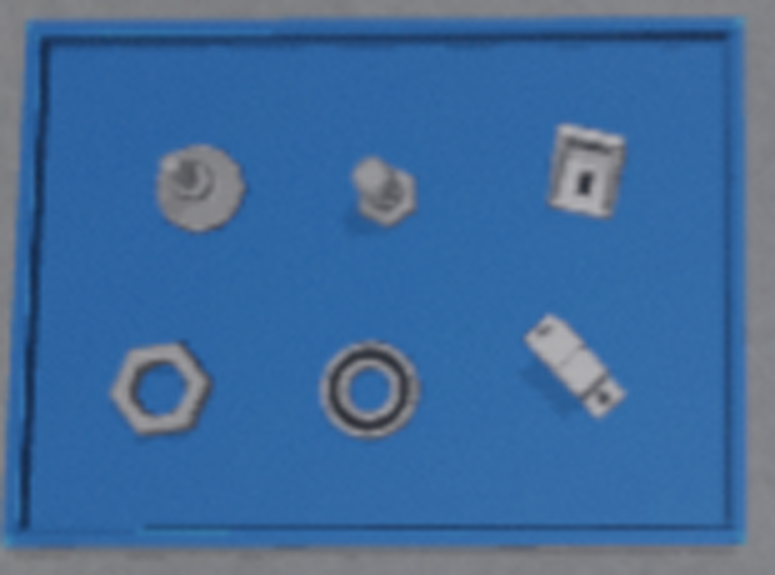

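View pics/bins.png

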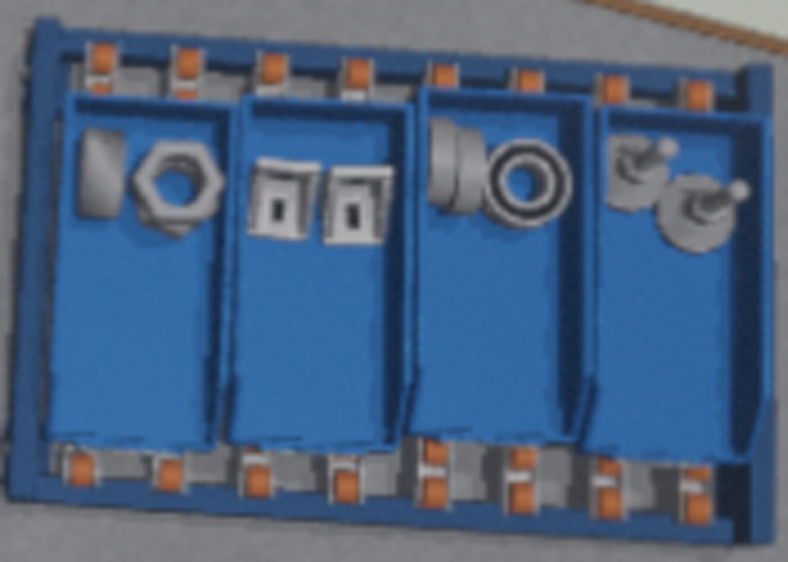

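View pics/sc.png

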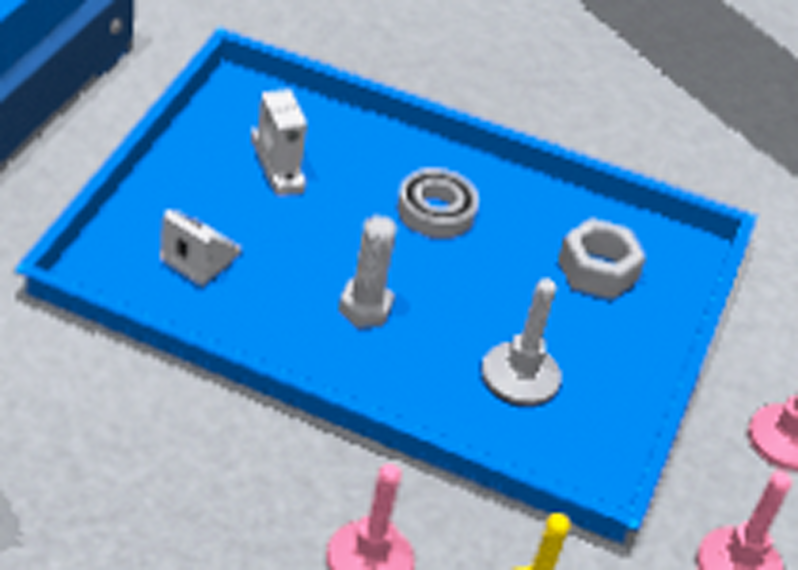

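Run:
```python
from h import *
s=r.sense(); q=s['tool_rot']; M=R.from_quat([q[1],q[2],q[3],q[0]]).as_matrix(); print(M.round(3))
c=load('top0.png'); f=c['frame']
hsv=cv2.cvtColor(f,cv2.COLOR_RGB2HSV)
m=(hsv[:,:,1]<120).astype(np.uint8); m[:193]=0;m[291:]=0;m[:,:148]=0;m[:,286:]=0
cs,_=cv2.findContours(m,cv2.RETR_EXTERNAL,cv2.CHAIN_APPROX_NONE)
for k in cs:
  if len(k)>20:
    P=np.array([onz(c,p[0],0.02)[:2] for p in k]).astype(np.float32); print(P.mean(0),cv2.minAreaRect(P*1000))
# bins: crop->px
def px(x,y): return (310+(x+.5)/4.5-.5,175+(y+.5)/4.5-.5)
for nm,L in dict(back_tops=[(66,95),(240,98),(418,90),(598,108),(768,115)]).items():
  for p in L: print(nm,onz(c,px(*p),0.10).round(3))
for p in [(50,440),(218,445),(232,445),(395,448),(410,438),(575,442),(585,458),(750,458)]: print('lip',onz(c,px(*p),0.072).round(3))
```

```text
[[-0.001  0.429  0.903]
 [-0.002  0.903 -0.429]
 [-1.    -0.002 -0.   ]]
[0.46785817 0.36052376] ((467.8406982421875, 360.7837829589844), (46.168853759765625, 51.9874382019043), 0.1034887284040451)
[0.46746632 0.24623892] ((467.9495849609375, 246.5982208251953), (51.780635833740234, 51.63075637817383), 1.2628757953643799)
[0.48174998 0.13573194] ((481.0049743652344, 135.40484619140625), (61.9217643737793, 24.699626922607422), 41.42405700683594)
[0.5769969  0.24140005] ((577.9642944335938, 242.56077575683594), (36.67461013793945, 33.09247970581055), 1.3359981775283813)
[0.5794138  0.34461623] ((578.097412109375, 343.26324462890625), (47.81586456298828, 46.98839569091797), 2.053717613220215)
[0.5886601  0.13080068] ((587.8831176757812, 130.68475341796875), (39.04515075683594, 48.87385177612305), 81.42809295654297)
back_tops [ 0.635 -0.051  0.1  ]
back_tops [ 0.634 -0.152  0.1  ]
back_tops [ 0.638 -0.257  0.1  ]
back_tops [ 0.628 -0.362  0.1  ]
back_tops [ 0.623 -0.463  0.1  ]
lip [ 0.437 -0.041  0.072]
lip [ 0.434 -0.138  0.072]
lip [ 0.434 -0.146  0.072]
lip [ 0.432 -0.241  0.072]
lip [ 0.438 -0.25   0.072]
lip [ 0.435 -0.346  0.072]
lip [ 0.426 -0.351  0.072]
lip [ 0.425 -0.448  0.072]
```

The tray measurements agree with the given sizes: the bearing comes out at 51.7 mm, the nut at 46 x 52 mm and the bins 103–104 mm apart. First I'll go above the bearing with the jaws along world x.

```bash
cat >> h.py <<'E'
def go(x,y,z,yaw):
    s=r.sense(); q=s['tool_rot']; M=R.from_quat([q[1],q[2],q[3],q[0]]).as_matrix()
    cy=np.degrees(np.arctan2(M[1,1],M[0,1])); d=M.T@(np.array([x,y,z])-s['ee_pos'])*100
    t=-(yaw-cy); print('shift cm',d.round(2),'turn',round((t+180)%360-180,1),'dist/4.17',np.linalg.norm(d)/4.17,'t',s['time'],'w',s['grip_width'],'pos',s['ee_pos'].round(4),'yaw',round(cy,2),'vert',M[2,0].round(4),'F',s['contact_force'].round(1))
E
python3 - <<'E'
from h import *
go(.468,.246,.15,0)
c=load('top0.png');s=load('scene0.png')
# foot pad center and stud top, both views
o=lambda x,y:(140+(x+.5)/5-.5,185+(y+.5)/5-.5)
print('pad top',onz(c,o(203,188),.010), 'studtop',onz(c,o(176,160),.084))
q=lambda x,y:(250+(x+.5)/3.8-.5,160+(y+.5)/3.8-.5)
print('scene pad',onz(s,q(521,370),.010),'stud top',onz(s,q(547,285),.084))
print('scene bearing',onz(s,q(438,195),.019),'nut',onz(s,q(604,243),.028))
E
```

```text
shift cm [  8.86 -25.12  31.72] turn 64.6 dist/4.17 9.933101885294164 t 0.15 w 1.0001775866557414 pos [0.2895 0.6092 0.2383] yaw 64.57 vert -1.0 F [-0.8  0.6 -0.1]
pad top [0.58048245 0.34338577 0.01      ] studtop [0.58272169 0.34298729 0.084     ]
scene pad [0.5798032  0.34567535 0.01      ] stud top [0.57961917 0.3464076  0.084     ]
scene bearing [0.46766493 0.24719016 0.019     ] nut [0.46526693 0.35932185 0.028     ]
```

>>> {"api": "apply_moves", "payload": {"commands": [[8.5, [8.9, -25.1, 31.7], 64.6], [8.5, [8.9, -25.1, 31.7], 64.6], [8.5, [8.9, -25.1, 31.7], 64.6], [8.5, [8.9, -25.1, 31.7], 64.6], [8.5, [8.9, -25.1, 31.7], 64.6], [8.5, [8.9, -25.1, 31.7], 64.6], [8.5, [8.9, -25.1, 31.7], 64.6], [8.5, [8.9, -25.1, 31.7], 64.6], [8.5, [8.9, -25.1, 31.7], 64.6], [8.5, [8.9, -25.1, 31.7], 64.6], [8.5, [8.9, -25.1, 31.7], 64.6], [8.5, [8.9, -25.1, 31.7], 64.6]], "force": 40}}

```text
time: 1.15
ee_pos: [0.4685, 0.2451, 0.1495]
tool_rot: [-0.498, -0.501, -0.499, 0.502]
contact_force: [0.6, -0.0, 0.4]
grip_width: 0.996
```

Run:
```python
from h import *
go(.468,.246,.015,0)
c=snap('wrist','w1.png'); print(proj(c,[[.468,.246,.019],[.467,.360,.028]]))
```

```text
shift cm [13.45 -0.03 -0.1 ] turn -0.3 dist/4.17 3.2256851455521143 t 1.15 w 0.9956903269314484 pos [0.4685 0.2451 0.1495] yaw -0.26 vert -1.0 F [ 0.6 -0.   0.4]
[[278.93181473 208.97856294]
 [276.64925991  56.5712419 ]]
```

View pics/w1.png

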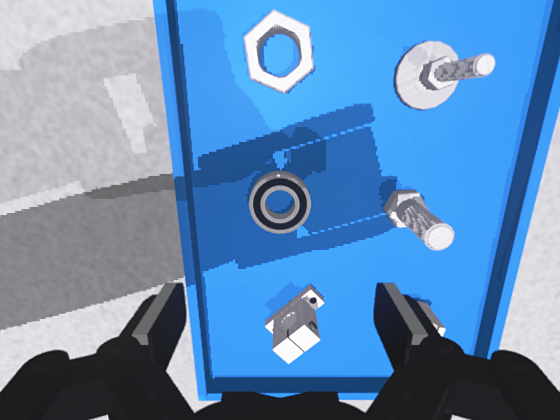

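The wrist view shows the bearing at (280,202), centred between the fingers, about 3–5 mm further in +y than predicted. The nut is at (279,52) with its flats about 4° off world x. I'll descend, close and lift.

>>> {"api": "apply_moves", "payload": {"commands": [[8.5, [4, 0, -0.3], 0], [8.5, [8, 0, -0.3], 0], [8.5, [11.5, 0, -0.3], 0], [8.5, [13.3, 0, -0.3], 0], [8.5, [13.3, 0, -0.3], 0], [4.5, [13.3, 0, -0.3], 0], [4.5, [13.3, 0, -0.3], 0], [4.5, [13.3, 0, -0.3], 0], [4.5, [13.3, 0, -0.3], 0], [4.5, [13.3, 0, -0.3], 0], [4.5, [13.3, 0, -0.3], 0], [4.5, [13.3, 0, -0.3], 0]], "force": 40}}

```text
time: 2.2
ee_pos: [0.4702, 0.2511, 0.0204]
tool_rot: [0.5, 0.502, 0.499, -0.498]
contact_force: [-1.6, 2.1, 6.6]
grip_width: 0.57
```

Run:
```python
from h import *
go(.468,.246,.20,0)
c=snap('wrist','w2.png')
```

```text
shift cm [-17.96  -0.14   0.46] turn -0.0 dist/4.17 4.309514445910296 t 2.2 w 0.5701861097482821 pos [0.4702 0.2511 0.0204] yaw -0.03 vert -1.0 F [-1.6  2.1  6.6]
```

View pics/w2.png

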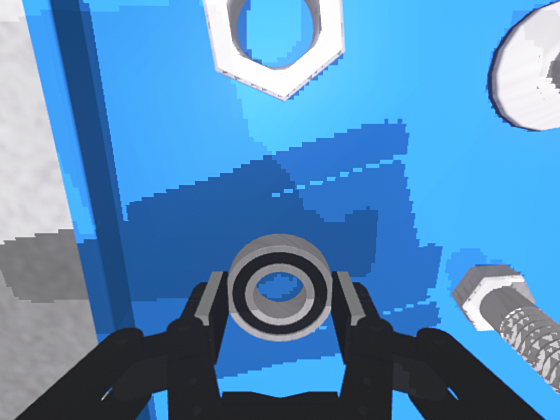

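Run:
```python
from h import *
c=load('w2.png')
print(onz(c,(280,291),.019),onz(c,(280,291),.024),proj(c,[[.4702,.2511,.0204]]),r.sense()['contact_force'])
```

```text
[0.47054731 0.25222037 0.019     ] [0.47051673 0.25524372 0.024     ] [[279.27021955 294.72256759]] [-1.91202957  1.25779235  6.48170497]
```

The bearing sits centred between the pads. I'll lift it and carry it towards the bearing bin.

>>> {"api": "apply_moves", "payload": {"commands": [[4.5, [-1, 0, 0], 0], [4.5, [-4, 0, 0], 0], [4.5, [-8, 0, 0], 0], [4.5, [-12, 0, 0], 0], [4.5, [-16, 0, 2], 0], [4.5, [-18, 0.5, 5], 0], [4.5, [-18, 0.7, 9], 0], [4.5, [-18, 0.9, 13], 0], [4.5, [-18, 1.1, 17], 0], [4.5, [-18, 1.3, 21], 0], [4.5, [-18, 1.5, 25], 0], [4.5, [-18, 1.7, 29], 0]], "force": 40}}

```text
time: 3.25
ee_pos: [0.4848, -0.0421, 0.1987]
tool_rot: [0.501, 0.5, 0.499, -0.5]
contact_force: [0.6, 0.4, -1.7]
grip_width: 0.572
```

Run:
```python
from h import *
go(.495,-.302,.16,-2)
```

```text
shift cm [ 3.89  1.02 25.98] turn 2.0 dist/4.17 6.305539804213977 t 3.25 w 0.5719881062499351 pos [ 0.4848 -0.0421  0.1987] yaw -0.02 vert -1.0 F [ 0.6  0.4 -1.7]
```

>>> {"api": "apply_moves", "payload": {"commands": [[4.5, [0, 0.2, 4], 1], [4.5, [0, 0.4, 8], 2], [4.5, [0, 0.6, 12], 2], [4.5, [0, 0.8, 16], 2], [4.5, [0, 1, 20], 2], [4.5, [1, 1, 24], 2], [4.5, [3, 1, 26], 2], [4.5, [3.9, 1, 26], 2], [4.5, [3.9, 1, 26], 2], [4.5, [3.9, 1, 26], 2]]}}

```text
time: 4.08
ee_pos: [0.4945, -0.2992, 0.1581]
tool_rot: [0.49, 0.509, 0.492, -0.509]
contact_force: [0.2, 0.5, -1.5]
grip_width: 0.569
```

Run:
```python
from h import *
go(.495,-.302,.070,-2)
c=snap('wrist','w3.png'); d=snap('top','t3.png')
cv2.imwrite('pics/t3c.png',cv2.resize(d['frame'][165:310,300:490],None,fx=4,fy=4)[:,:,::-1])
```

```text
shift cm [8.81 0.07 0.29] turn -0.0 dist/4.17 2.113279168147406 t 4.0833 w 0.5692091731256465 pos [ 0.4945 -0.2992  0.1581] yaw -2.02 vert -1.0 F [ 0.2  0.5 -1.5]
```

View pics/w3.png

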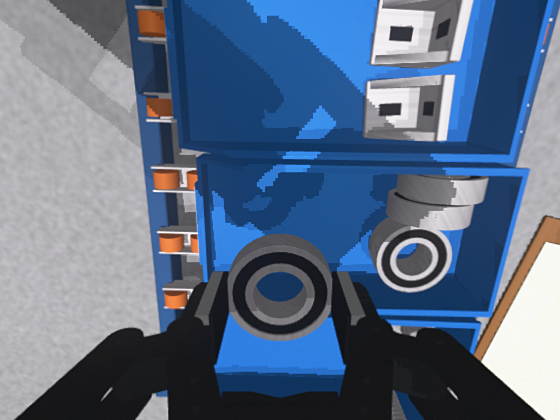

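View pics/t3c.png

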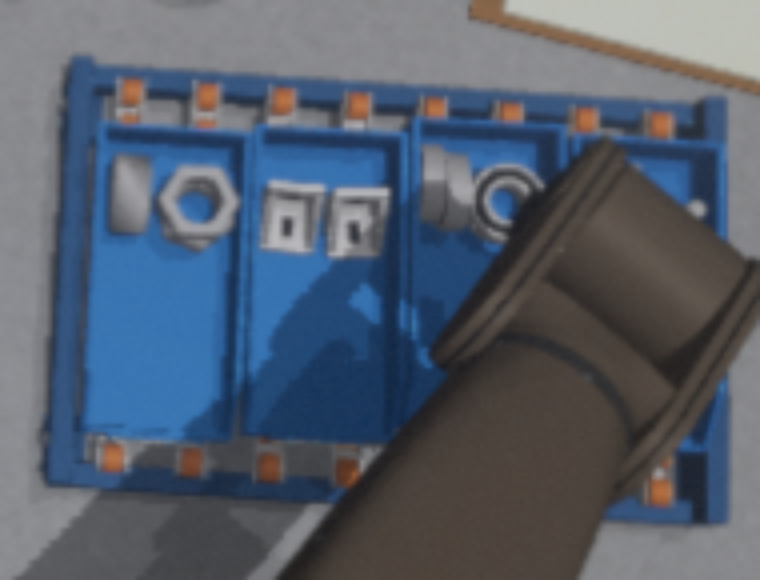

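Run:
```python
from h import *
c=load('w3.png')
for p in [(300,157),(500,168),(400,312),(480,316),(528,168)]: print(p,onz(c,p,.10).round(4))
print('lip',onz(c,(205,230),.072))
```

```text
(300, 157) [ 0.5083 -0.2446  0.1   ]
(500, 168) [ 0.6237 -0.2553  0.1   ]
(400, 312) [ 0.5741 -0.3512  0.1   ]
(480, 316) [ 0.6279 -0.3559  0.1   ]
(528, 168) [ 0.6396 -0.2559  0.1   ]
lip [ 0.44157802 -0.29803684  0.072     ]
```

>>> {"api": "apply_moves", "payload": {"commands": [[4.5, [3, 0, 0], 0], [4.5, [6, 0, 0], 0], [4.5, [7.8, 0, 0], 0], [4.5, [8.3, 0, 0], 0], [4.5, [8.7, 0, 0], 0], [4.5, [8.7, 0, 0], 0], [4.5, [8.7, 0, 0], 0]]}}

```text
time: 4.77
ee_pos: [0.4963, -0.3007, 0.0733]
tool_rot: [0.492, 0.509, 0.49, -0.508]
contact_force: [-0.2, -0.6, -1.9]
grip_width: 0.567
```

Run:
```python
from h import *
go(.495,-.302,.070,-2)
```

```text
shift cm [ 0.33 -0.12  0.14] turn 0.0 dist/4.17 0.0913968068327979 t 4.7667 w 0.5670185669245145 pos [ 0.4963 -0.3007  0.0733] yaw -1.98 vert -1.0 F [-0.2 -0.6 -1.9]
```

>>> {"api": "apply_moves", "payload": {"commands": [[4.5, [0.2, 0, 0], 0], [4.5, [0.4, 0, 0], 0], [4.5, [0.4, 0, 0], 0], [4.5, [0.4, 0, 0], 0]]}}

```text
time: 5.1
ee_pos: [0.4961, -0.3011, 0.0694]
tool_rot: [0.492, 0.509, 0.49, -0.509]
contact_force: [-0.1, 1.0, 5.5]
grip_width: 0.572
```

Contact is at the expected height (TCP 0.0694, +7 N). I'll release and rise.

>>> {"api": "apply_moves", "payload": {"commands": [[6.4, [0, 0, 0], 0], [6.4, [0, 0, 0], 0], [6.4, [0, 0, 0], 0], [6.4, [-1, 0, 0], 0], [6.4, [-3, 0, 0], 0], [6.4, [-7, 0, 0], 0], [6.4, [-11, 0, -2], 0], [6.4, [-13, 0, -6], 0], [6.4, [-13, 0, -10], 0], [6.4, [-13, 0, -14], 0], [6.4, [-13, 0, -18], 0], [6.4, [-13, 0, -22], 0]]}}

```text
time: 6.1
ee_pos: [0.5026, -0.0785, 0.1984]
tool_rot: [0.491, 0.509, 0.49, -0.509]
contact_force: [0.8, -0.1, 0.1]
grip_width: 0.749
```

Run:
```python
from h import *
go(.467,.360,.15,4)
d=snap('scene','s4.png')
cv2.imwrite('pics/s4c.png',cv2.resize(d['frame'][90:230,80:300],None,fx=3.5,fy=3.5)[:,:,::-1])
```

```text
shift cm [  4.82  -5.14 -43.7 ] turn -6.1 dist/4.17 10.613942684774786 t 6.1 w 0.7493098664162928 pos [ 0.5026 -0.0785  0.1984] yaw -2.06 vert -1.0 F [ 0.8 -0.1  0.1]
```

View pics/s4c.png

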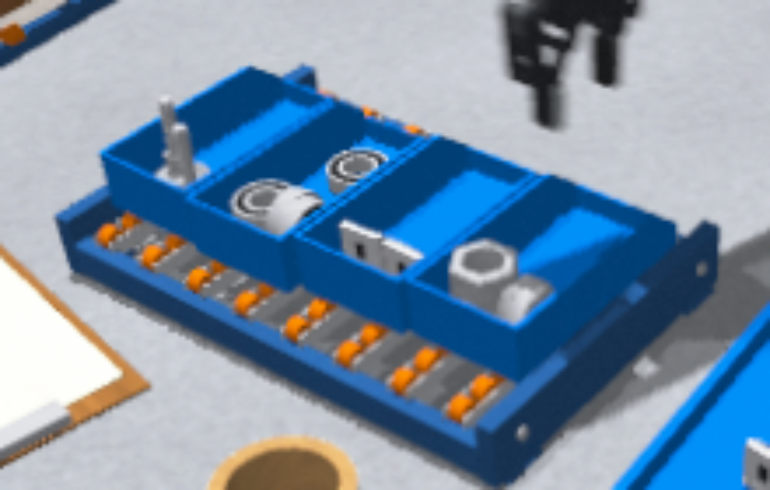

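The crop shows the bearing lying flat in the clear front of its bin at crop (357,165). Next is the nut.

>>> {"api": "apply_moves", "payload": {"commands": [[8.5, [0, -0.4, -4], -1], [8.5, [0, -1, -8], -2], [8.5, [0, -1.5, -12], -3], [8.5, [0, -2, -16], -4], [8.5, [0, -2.5, -20], -5], [8.5, [0, -3, -24], -6], [8.5, [0.5, -3.5, -28], -6], [8.5, [1.5, -4, -32], -6], [8.5, [3, -4.5, -36], -6], [8.5, [4.8, -5.1, -40], -6], [8.5, [4.8, -5.1, -43.7], -6], [8.5, [4.8, -5.1, -43.7], -6]]}}

```text
time: 7.15
ee_pos: [0.4658, 0.3632, 0.1481]
tool_rot: [0.517, 0.481, 0.519, -0.481]
contact_force: [-1.0, -0.9, -0.0]
grip_width: 0.992
```

Run:
```python
from h import *
go(.467,.361,.022,4)
c=snap('wrist','w4.png'); print(proj(c,[[.467,.361,.028]]))
```

```text
shift cm [12.61  0.12  0.25] turn 0.3 dist/4.17 3.0241563864997976 t 7.15 w 0.9916131868560829 pos [0.4658 0.3632 0.1481] yaw 4.26 vert -1.0 F [-1.  -0.9 -0. ]
[[280.73689286 216.84078593]]
```

View pics/w4.png

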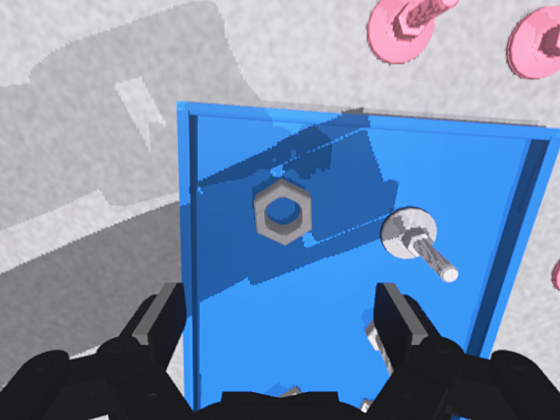

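The nut is at (283,212) with its flats square to the jaws, close to the prediction. Descending to grip.

>>> {"api": "apply_moves", "payload": {"commands": [[8.5, [4, 0.2, 0], 0], [8.5, [8, 0.2, 0], 0], [8.5, [11, 0.2, 0], 0], [8.5, [12.8, 0.2, 0], 0], [8.5, [12.8, 0.2, 0], 0], [4, [12.8, 0.2, 0], 0], [4, [12.8, 0.2, 0], 0], [4, [12.8, 0.2, 0], 0], [4, [12.8, 0.2, 0], 0], [4, [12.8, 0.2, 0], 0], [4, [12.8, 0.2, 0], 0], [4, [12.8, 0.2, 0], 0]], "force": 50}}

```text
time: 8.2
ee_pos: [0.4714, 0.3592, 0.0245]
tool_rot: [0.518, 0.484, 0.516, -0.481]
contact_force: [-0.6, -0.6, 6.7]
grip_width: 0.523
```

Run:
```python
from h import *
go(.495,-.0945,.16,-2)
c=snap('wrist','w5.png')
```

```text
shift cm [-13.63  -0.73  45.4 ] turn 6.0 dist/4.17 11.368482435165674 t 8.2 w 0.5230215582330103 pos [0.4714 0.3592 0.0245] yaw 3.98 vert -1.0 F [-0.6 -0.6  6.7]
```

View pics/w5.png

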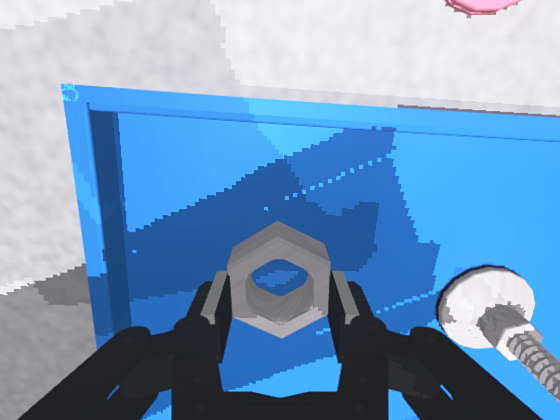

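Nut is gripped squarely between the pads. Lift and carry to the nut bin.

>>> {"api": "apply_moves", "payload": {"commands": [[4, [-1, 0, 0], 0], [4, [-4, 0, 0], 0], [4, [-8, 0, 0], 0], [4, [-12, 0, 0], 0], [4, [-16, 0, 2], 1], [4, [-17.5, 0, 5], 2], [4, [-17.5, -0.1, 9], 3], [4, [-17.5, -0.2, 13], 4], [4, [-17.5, -0.3, 17], 5], [4, [-17.5, -0.4, 21], 6], [4, [-17.5, -0.5, 25], 6], [4, [-17.5, -0.5, 29], 6]]}}

```text
time: 9.25
ee_pos: [0.4835, 0.0671, 0.1967]
tool_rot: [0.491, 0.509, 0.491, -0.509]
contact_force: [1.2, -0.2, -2.2]
grip_width: 0.522
```

Run:
```python
from h import *
go(.495,-.0945,.16,-2.5)
```

```text
shift cm [ 3.67  1.72 16.11] turn 0.5 dist/4.17 3.9833667947554625 t 9.25 w 0.5215510827137292 pos [0.4835 0.0671 0.1967] yaw -2.0 vert -1.0 F [ 1.2 -0.2 -2.2]
```

>>> {"api": "apply_moves", "payload": {"commands": [[4, [0, 0.4, 4], 0], [4, [0, 0.8, 8], 0], [4, [0, 1.2, 12], 0], [4, [1.5, 1.7, 15], 0], [4, [3.6, 1.7, 16.1], 0], [4, [3.6, 1.7, 16.1], 0], [4, [3.6, 1.7, 16.1], 0]]}}

```text
time: 9.83
ee_pos: [0.4943, -0.0927, 0.1592]
tool_rot: [-0.489, -0.509, -0.492, 0.51]
contact_force: [0.6, -0.8, -1.8]
grip_width: 0.523
```

Run:
```python
from h import *
go(.495,-.0945,.0745,-2)
c=snap('wrist','w6.png')
```

```text
shift cm [8.46 0.11 0.19] turn -0.1 dist/4.17 2.030584607374272 t 9.8333 w 0.5231715427303282 pos [ 0.4943 -0.0927  0.1592] yaw -2.13 vert -1.0 F [ 0.6 -0.8 -1.8]
```

View pics/w6.png

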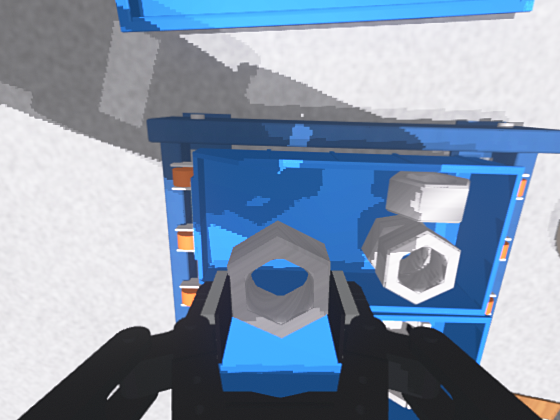

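Same position relative to the bin walls as with the bearing. Lowering.

>>> {"api": "apply_moves", "payload": {"commands": [[4, [3, 0, 0], 0], [4, [6, 0, 0], 0], [4, [7.5, 0, 0], 0], [4, [8.2, 0, 0], 0], [4, [8.5, 0, 0], 0], [4, [8.6, 0, 0], 0], [4, [8.6, 0, 0], 0]]}}

```text
time: 10.47
ee_pos: [0.497, -0.0928, 0.076]
tool_rot: [0.492, 0.509, 0.49, -0.508]
contact_force: [0.5, -1.2, -1.1]
grip_width: 0.519
```

>>> {"api": "apply_moves", "payload": {"commands": [[4, [0.2, 0, 0], 0], [4, [0.4, 0, 0], 0], [4, [0.4, 0, 0], 0]]}}

```text
time: 10.72
ee_pos: [0.4973, -0.0932, 0.0734]
tool_rot: [0.492, 0.509, 0.49, -0.508]
contact_force: [-3.1, 1.7, 8.1]
grip_width: 0.523
```

>>> {"api": "apply_moves", "payload": {"commands": [[6, [0, 0, 0], 0], [6, [0, 0, 0], 0], [6, [0, 0, 0], 0], [6, [-1, 0, 0], 0], [6, [-3, 0, 0], 0], [6, [-7, 0, 0], 0], [6, [-11, 0, -2], 0], [8.5, [-13, 1, -5], -7], [8.5, [-13, 2, -9], -14], [8.5, [-13, 4, -12], -21], [8.5, [-13, 6, -15], -28], [8.5, [-13, 8, -18], -35]]}}

```text
time: 11.72
ee_pos: [0.5828, 0.0859, 0.2017]
tool_rot: [0.623, 0.336, 0.622, -0.335]
contact_force: [-0.1, -1.4, -0.6]
grip_width: 0.996
```

Run:
```python
from h import *
go(.590,.131,.17,81.4)
d=snap('scene','s5.png')
cv2.imwrite('pics/s5c.png',cv2.resize(d['frame'][90:230,80:300],None,fx=3.5,fy=3.5)[:,:,::-1])
```

```text
shift cm [ 3.17  3.07 -3.37] turn -48.1 dist/4.17 1.331943838561076 t 11.7167 w 0.9962863653400736 pos [0.5828 0.0859 0.2017] yaw 33.33 vert -1.0 F [-0.1 -1.4 -0.6]
```

View pics/s5c.png

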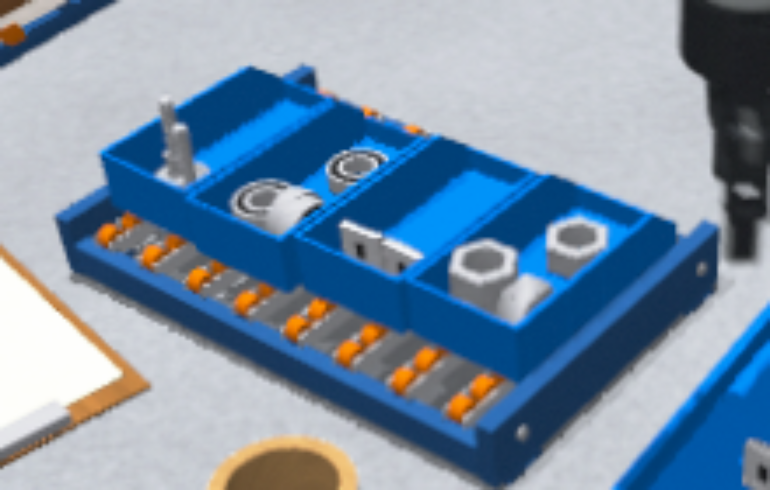

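The nut lies flat in the front of its bin at crop (577,243). Now over to the bracket.

>>> {"api": "apply_moves", "payload": {"commands": [[8.5, [1, 1, -1], -7], [8.5, [2, 2, -2], -14], [8.5, [3.1, 3.1, -3.4], -21], [8.5, [3.1, 3.1, -3.4], -28], [8.5, [3.1, 3.1, -3.4], -35], [8.5, [3.1, 3.1, -3.4], -42], [8.5, [3.1, 3.1, -3.4], -48], [8.5, [3.1, 3.1, -3.4], -48], [8.5, [3.1, 3.1, -3.4], -48]]}}

```text
time: 12.52
ee_pos: [0.5896, 0.1296, 0.1698]
tool_rot: [0.705, 0.057, 0.705, -0.057]
contact_force: [0.6, -0.2, -0.0]
grip_width: 0.995
```

Run:
```python
from h import *
go(.590,.131,.023,81.4)
c=snap('wrist','w7.png'); 
a=np.radians(-8.6);X=np.array([np.cos(a),np.sin(a),0]);Y=np.array([-np.sin(a),np.cos(a),0]);O=np.array([.5865,.1305,.004])
for x,y,z in [(20,18,40),(20,-18,40),(-20,18,6),(-20,-18,6)]: print((x,y,z),proj(c,O+(X*x+Y*y+np.array([0,0,z]))/1000).round(0))
```

```text
shift cm [1.468e+01 1.400e-01 1.000e-02] turn -0.6 dist/4.17 3.5209415547140446 t 12.5167 w 0.9947975627189387 pos [0.5896 0.1296 0.1698] yaw 80.81 vert -1.0 F [ 0.6 -0.2 -0. ]
(20, 18, 40) [[301. 230.]]
(20, -18, 40) [[258. 230.]]
(-20, 18, 6) [[299. 175.]]
(-20, -18, 6) [[259. 175.]]
```

View pics/w7.png

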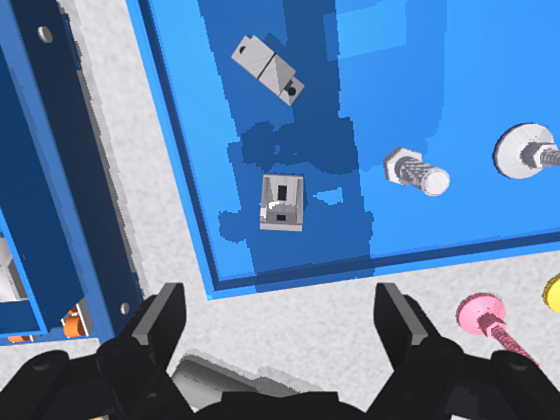

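The bracket shows its upright edge at row about 226 and its low edge at row 174, columns 260–303, matching the prediction within 2–3 px. Descending with a small correction.

>>> {"api": "apply_moves", "payload": {"commands": [[8.5, [4, 0.1, 0], 1.5], [8.5, [8, 0.1, 0], 1.5], [8.5, [12, 0.1, 0], 1.5], [8.5, [14.8, 0.1, 0], 1.5], [8.5, [14.8, 0.1, 0], 1.5], [3, [14.8, 0.1, 0], 1.5], [3, [14.8, 0.1, 0], 1.5], [3, [14.8, 0.1, 0], 1.5], [3, [14.8, 0.1, 0], 1.5], [3, [14.8, 0.1, 0], 1.5], [3, [14.8, 0.1, 0], 1.5], [3, [14.8, 0.1, 0], 1.5]], "force": 40}}

```text
time: 13.57
ee_pos: [0.5921, 0.1308, 0.0246]
tool_rot: [0.706, 0.065, 0.702, -0.065]
contact_force: [0.2, -0.6, 6.3]
grip_width: 0.408
```

Run:
```python
from h import *
go(.495,-.197,.20,-2)
c=snap('wrist','w8.png')
```

```text
shift cm [-17.61 -33.98  -3.46] turn 81.5 dist/4.17 9.213868744476798 t 13.5667 w 0.4084115642281754 pos [0.5921 0.1308 0.0246] yaw 79.46 vert -1.0 F [ 0.2 -0.6  6.3]
```

View pics/w8.png

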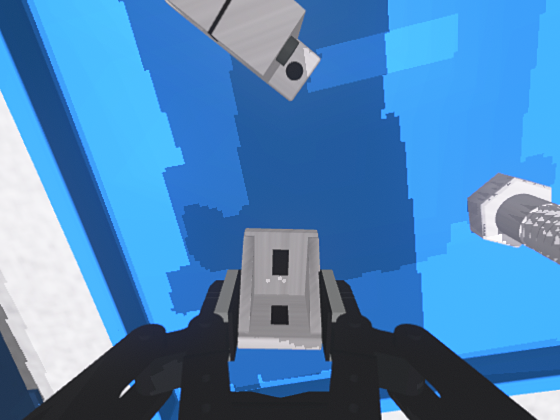

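Gripped well between the gussets' flat sides. Lift, then carry to the bracket bin while turning.

>>> {"api": "apply_moves", "payload": {"commands": [[3, [-1, 0, 0], 0], [3, [-4, 0, 0], 0], [3, [-8, 0, 0], 0], [3, [-12, 0, 0], 0], [3, [-16, -2, 0], 7], [3, [-17.5, -5, 0], 14], [3, [-17.5, -9, -0.5], 21], [3, [-17.5, -13, -1], 28], [3, [-17.5, -17, -1.5], 35], [3, [-17.5, -21, -2], 42], [3, [-17.5, -25, -2.5], 49], [3, [-17.5, -29, -3], 56]]}}

```text
time: 14.62
ee_pos: [0.506, -0.1504, 0.1971]
tool_rot: [0.59, 0.39, 0.59, -0.39]
contact_force: [1.2, -0.4, -1.4]
grip_width: 0.413
```

Run:
```python
from h import *
go(.495,-.200,.16,-2)
```

```text
shift cm [ 3.71 -2.96  4.13] turn 25.1 dist/4.17 1.5089511364458066 t 14.6167 w 0.4131739002269173 pos [ 0.506  -0.1504  0.1971] yaw 23.14 vert -1.0 F [ 1.2 -0.4 -1.4]
```

>>> {"api": "apply_moves", "payload": {"commands": [[3, [0, -1.5, 2], 7], [3, [0, -3, 4.1], 14], [3, [1, -3, 4.1], 21], [3, [3.6, -3, 4.1], 25], [3, [3.6, -3, 4.1], 25], [3, [3.6, -3, 4.1], 25]]}}

```text
time: 15.12
ee_pos: [0.4947, -0.1978, 0.1592]
tool_rot: [-0.492, -0.506, -0.495, 0.507]
contact_force: [0.3, -0.1, 0.1]
grip_width: 0.411
```

Run:
```python
from h import *
go(.495,-.200,.0745,-2)
c=snap('wrist','w9.png')
```

```text
shift cm [8.47 0.07 0.24] turn 0.6 dist/4.17 2.0322239326974345 t 15.1167 w 0.411363791078254 pos [ 0.4947 -0.1978  0.1592] yaw -1.43 vert -1.0 F [ 0.3 -0.1  0.1]
```

View pics/w9.png

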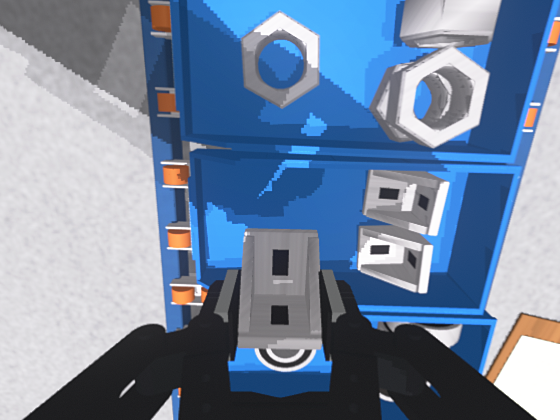

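>>> {"api": "apply_moves", "payload": {"commands": [[3, [3, 0, 0], 0], [3, [6, 0, 0], 0], [3, [7.5, 0, 0], 0], [3, [8.2, 0, 0], 0], [3, [8.6, 0, 0], 0], [3, [8.8, 0, 0], 0], [3, [8.9, 0, 0], 0], [3, [8.9, 0, 0], 0]]}}

```text
time: 15.83
ee_pos: [0.4973, -0.1991, 0.0736]
tool_rot: [0.494, 0.507, 0.492, -0.506]
contact_force: [-2.4, 1.9, 3.6]
grip_width: 0.413
```

Contact at the expected height. Release and head back for the foot.

>>> {"api": "apply_moves", "payload": {"commands": [[5, [0, 0, 0], 0], [5, [0, 0, 0], 0], [5, [0, 0, 0], 0], [5, [-1, 0, 0], 0], [5, [-3, 0, 0], 0], [5, [-7, 0, 0], 0], [5, [-11, 0, -2], 0], [5, [-13, 0, -6], 0], [5, [-13, 0.5, -10], 0], [5, [-13, 1, -14], 0], [5, [-13, 2, -18], 0], [5, [-13, 3, -22], 0]]}}

```text
time: 16.83
ee_pos: [0.5317, 0.0211, 0.2029]
tool_rot: [0.494, 0.507, 0.492, -0.506]
contact_force: [-0.1, -0.3, -0.2]
grip_width: 0.583
```

Run:
```python
from h import *
go(.5805,.345,.18,-2)
d=snap('scene','s6.png')
cv2.imwrite('pics/s6c.png',cv2.resize(d['frame'][90:230,80:300],None,fx=3.5,fy=3.5)[:,:,::-1])
```

```text
shift cm [  2.29   3.99 -32.51] turn 0.4 dist/4.17 7.873245522609594 t 16.8333 w 0.5834232759495118 pos [0.5317 0.0211 0.2029] yaw -1.55 vert -1.0 F [-0.1 -0.3 -0.2]
```

View pics/s6c.png

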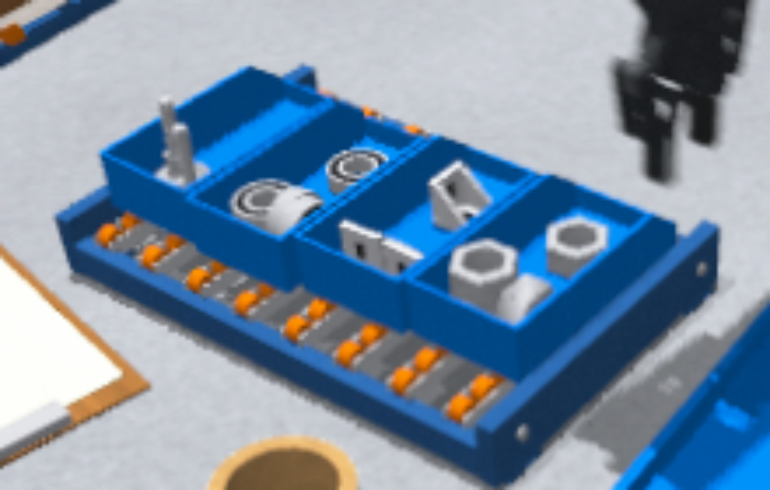

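The bracket stands on its flange with the upright up, in the front of its bin at crop (458,195). Now the foot.

>>> {"api": "apply_moves", "payload": {"commands": [[8.5, [0, 0.5, -4], 0], [8.5, [0, 1, -8], 0], [8.5, [0, 1.5, -12], 0], [8.5, [0, 2, -16], 0], [8.5, [0, 2.5, -20], 0], [8.5, [0, 3, -24], 0], [8.5, [0.5, 3.5, -28], 0], [8.5, [1.5, 4, -31], 0], [8.5, [2.2, 4, -32.5], 0], [8.5, [2.2, 4, -32.5], 0], [8.5, [2.2, 4, -32.5], 0]]}}

```text
time: 17.8
ee_pos: [0.5795, 0.3429, 0.1785]
tool_rot: [-0.494, -0.505, -0.494, 0.507]
contact_force: [-0.1, -0.4, 0.2]
grip_width: 0.995
```

Run:
```python
from h import *
go(.5805,.345,.053,-2)
c=snap('wrist','w10.png'); print(proj(c,[[.5805,.345,.084],[.5805,.345,.01],r.sense()['ee_pos']]))
```

```text
shift cm [12.55  0.11 -0.23] turn 0.5 dist/4.17 3.010323271646876 t 17.8 w 0.9949731697090889 pos [0.5795 0.3429 0.1785] yaw -1.46 vert -1.0 F [-0.1 -0.4  0.2]
[[280.76627965 221.99314185]
 [280.59693882 195.58423888]
 [280.34823161 296.99840621]]
```

View pics/w10.png

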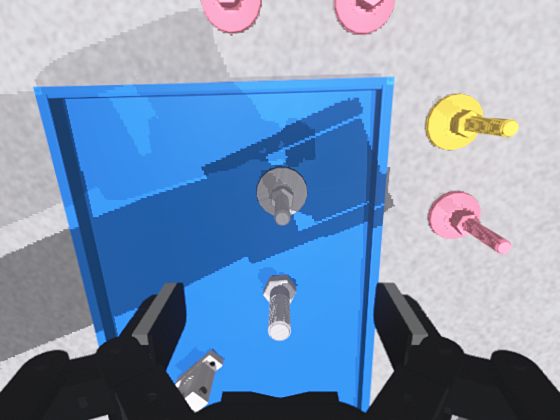

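The stud top is at (282,219) and the pad at (282,190), within 3 mm of the prediction. The bolt is well clear in −y. Descending to grip the stud.

>>> {"api": "apply_moves", "payload": {"commands": [[8.5, [4, 0.1, -0.4], 0], [8.5, [8, 0.1, -0.4], 0], [8.5, [11, 0.1, -0.4], 0], [8.5, [12.5, 0.1, -0.4], 0], [8.5, [12.5, 0.1, -0.4], 0], [0.8, [12.5, 0.1, -0.4], 0], [0.8, [12.5, 0.1, -0.4], 0], [0.8, [12.5, 0.1, -0.4], 0], [0.8, [12.5, 0.1, -0.4], 0], [0.8, [12.5, 0.1, -0.4], 0], [0.8, [12.5, 0.1, -0.4], 0], [0.8, [12.5, 0.1, -0.4], 0]], "force": 50}}

```text
time: 18.85
ee_pos: [0.5818, 0.3475, 0.0555]
tool_rot: [0.494, 0.507, 0.493, -0.506]
contact_force: [-0.2, -0.6, 3.4]
grip_width: 0.125
```

>>> {"api": "apply_moves", "payload": {"commands": [[0.8, [0, 0, 0], 0], [0.8, [0, 0, 0], 0], [0.8, [0, 0, 0], 0]]}}

```text
time: 19.1
ee_pos: [0.5818, 0.3474, 0.0555]
tool_rot: [0.493, 0.507, 0.493, -0.506]
contact_force: [-1.9, 0.1, 5.3]
grip_width: 0.125
```

Run:
```python
from h import *
go(.487,-.404,.24,-2)
c=snap('wrist','w11.png')
```

```text
shift cm [-18.5   -7.46  75.36] turn 0.5 dist/4.17 18.693896922343146 t 19.1 w 0.12467280423592338 pos [0.5818 0.3474 0.0555] yaw -1.52 vert -1.0 F [-1.9  0.1  5.3]
```

View pics/w11.png

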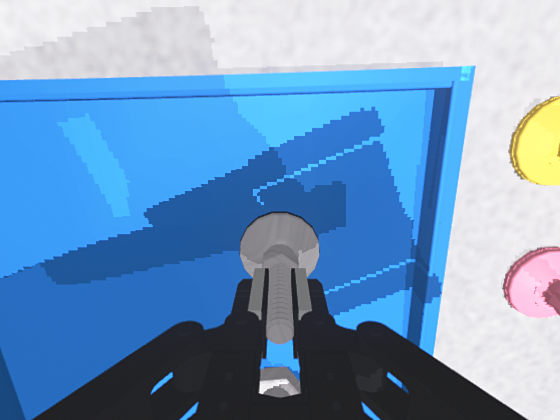

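Stud held centrally and upright. Lift and carry.

>>> {"api": "apply_moves", "payload": {"commands": [[0.6, [-1, 0, 0], 0], [0.6, [-4, 0, 0], 0], [0.6, [-8, 0, 0], 0], [0.6, [-12, 0, 0], 0], [0.6, [-16, 0, 1], 0], [0.6, [-18.5, -0.5, 4], 0], [0.6, [-18.5, -1, 8], 0], [0.6, [-18.5, -1.5, 12], 0], [0.6, [-18.5, -2, 16], 0], [0.6, [-18.5, -2.5, 20], 0], [0.6, [-18.5, -3, 24], 0], [0.6, [-18.5, -3.5, 28], 0]]}}

```text
time: 20.15
ee_pos: [0.5375, 0.0665, 0.2386]
tool_rot: [-0.493, -0.506, -0.494, 0.507]
contact_force: [1.0, -0.9, -0.1]
grip_width: 0.128
```

>>> {"api": "apply_moves", "payload": {"commands": [[0.6, [0, -0.4, 4], 0], [0.6, [0, -0.8, 8], 0], [0.6, [0, -1.2, 12], 0], [0.6, [0, -1.6, 16], 0], [0.6, [0, -2, 20], 0], [0.6, [0, -2.5, 24], 0], [0.6, [0, -3, 28], 0], [0.6, [0, -3.5, 32], 0], [0.6, [0, -4, 36], 0], [0.6, [0, -4, 40], 0], [0.6, [0, -4, 43], 0], [0.6, [0, -4, 43], 0]]}}

```text
time: 21.15
ee_pos: [0.4859, -0.3658, 0.2385]
tool_rot: [-0.492, -0.507, -0.492, 0.509]
contact_force: [-0.4, 0.6, -1.7]
grip_width: 0.123
```

Run:
```python
from h import *
go(.488,-.403,.18,-2)
c=snap('wrist','w12.png')
```

```text
shift cm [5.85 0.34 3.7 ] turn 0.2 dist/4.17 1.6620280490719994 t 21.15 w 0.12284442111841275 pos [ 0.4859 -0.3658  0.2385] yaw -1.82 vert -1.0 F [-0.4  0.6 -1.7]
```

View pics/w12.png

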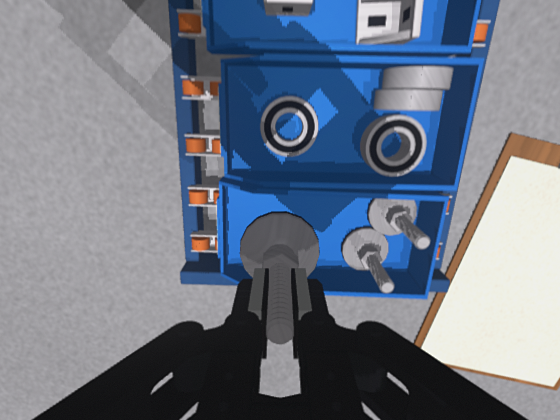

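Run:
```python
from h import *
c=load('w12.png')
for p in [(300,190),(430,197),(440,185),(300,293),(425,296)]: print(p,onz(c,p,.10).round(4))
print('lip',onz(c,(220,240),.072))
```

```text
(300, 190) [ 0.5037 -0.3514  0.1   ]
(430, 197) [ 0.6137 -0.361   0.1   ]
(440, 185) [ 0.6208 -0.3509  0.1   ]
(300, 293) [ 0.5025 -0.4511  0.1   ]
(425, 296) [ 0.62   -0.4577  0.1   ]
lip [ 0.42622371 -0.40646498  0.072     ]
```

>>> {"api": "apply_moves", "payload": {"commands": [[0.6, [0, 0, 2], 0], [0.6, [0, 0.1, 3.6], 0], [0.6, [2, 0.1, 3.6], 0], [0.6, [5.8, 0.1, 3.6], 0], [0.6, [5.8, 0.1, 3.6], 0], [0.6, [5.8, 0.1, 3.6], 0]]}}

```text
time: 21.7
ee_pos: [0.4861, -0.3937, 0.178]
tool_rot: [0.491, 0.507, 0.497, -0.506]
contact_force: [0.8, -0.1, -1.9]
grip_width: 0.127
```

Run:
```python
from h import *
go(.486,-.402,.1055,-2)
c=snap('wrist','w13.png')
```

```text
shift cm [7.24 0.06 0.87] turn 0.5 dist/4.17 1.7494884391813108 t 21.7 w 0.12652036465284128 pos [ 0.4861 -0.3937  0.178 ] yaw -1.47 vert -1.0 F [ 0.8 -0.1 -1.9]
```

View pics/w13.png

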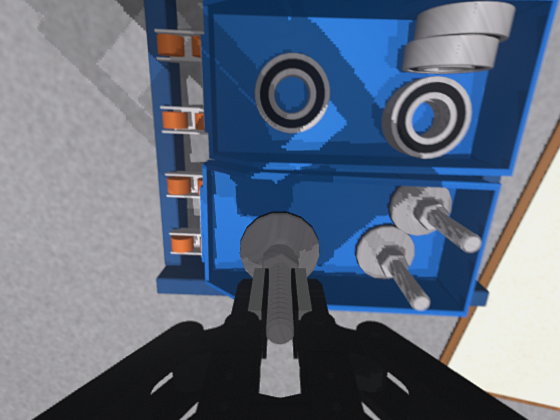

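>>> {"api": "apply_moves", "payload": {"commands": [[0.6, [2, 0, 0.5], 0], [0.6, [5, 0, 0.5], 0], [0.6, [6.5, 0, 0.5], 0], [0.6, [6.9, 0, 0.5], 0], [0.6, [7.1, 0, 0.5], 0], [0.6, [7.1, 0, 0.5], 0]]}}

```text
time: 22.25
ee_pos: [0.4883, -0.4023, 0.1125]
tool_rot: [-0.495, -0.506, -0.492, 0.507]
contact_force: [0.4, 0.3, -0.9]
grip_width: 0.122
```

>>> {"api": "apply_moves", "payload": {"commands": [[0.6, [0, 0, 0], 0], [0.6, [0.3, 0, 0], 0], [0.6, [0.5, 0, 0], 0], [0.6, [0.5, 0, 0], 0], [0.6, [0.5, 0, 0], 0]]}}

```text
time: 22.67
ee_pos: [0.4873, -0.4017, 0.1054]
tool_rot: [-0.493, -0.507, -0.493, 0.507]
contact_force: [-0.7, 0.4, -1.1]
grip_width: 0.125
```

>>> {"api": "apply_moves", "payload": {"commands": [[0.6, [0.1, 0, 0], 0], [0.6, [0.2, 0, 0], 0], [0.6, [0.2, 0, 0], 0], [0.6, [0.2, 0, 0], 0]]}}

```text
time: 23.0
ee_pos: [0.4874, -0.4019, 0.1045]
tool_rot: [-0.493, -0.507, -0.493, 0.507]
contact_force: [-1.8, 1.6, 5.1]
grip_width: 0.126
```

Contact at the predicted 0.1045. Release gently and rise.

>>> {"api": "apply_moves", "payload": {"commands": [[2, [0, 0, 0], 0], [3, [0, 0, 0], 0], [3.5, [0, 0, 0], 0], [3.5, [0, 0, 0], 0], [3.5, [-1, 0, 0], 0], [3.5, [-3, 0, 0], 0], [3.5, [-6, 0, 0], 0], [3.5, [-10, 0, 0], 0], [3.5, [-13, 0, -3], 0], [3.5, [-14, 0, -7], 0], [3.5, [-14, 0, -11], 0], [3.5, [-14, 0, -15], 0]]}}

```text
time: 24.0
ee_pos: [0.4917, -0.251, 0.246]
tool_rot: [0.495, 0.507, 0.491, -0.507]
contact_force: [0.6, -0.0, -1.1]
grip_width: 0.407
```

>>> {"api": "apply_moves", "payload": {"commands": [[3.5, [0, 0, -4], 0], [3.5, [0, 0, -8], 0], [3.5, [0, 0, -12], 0], [3.5, [0, 0, -16], 0], [3.5, [0, 0, -20], 0], [3.5, [0, 0, -24], 0], [3.5, [0, 0, -28], 0], [3.5, [0, 0, -30], 0], [3.5, [0, 0, -30], 0]]}}

```text
time: 24.75
ee_pos: [0.499, 0.0518, 0.2442]
tool_rot: [0.495, 0.506, 0.495, -0.505]
contact_force: [0.3, 0.2, -0.8]
grip_width: 0.408
```

Run:
```python
from h import *
d=snap('scene','s8.png');t=snap('top','t8.png')
cv2.imwrite('pics/s8c.png',cv2.resize(d['frame'][90:310,80:460],None,fx=2.1,fy=2.1)[:,:,::-1])
cv2.imwrite('pics/t8c.png',cv2.resize(t['frame'][165:310,300:490],None,fx=4,fy=4)[:,:,::-1])
a=load('top0.png')
print(r.sense()['time'])
```

```text
24.85
```

View pics/s8c.png

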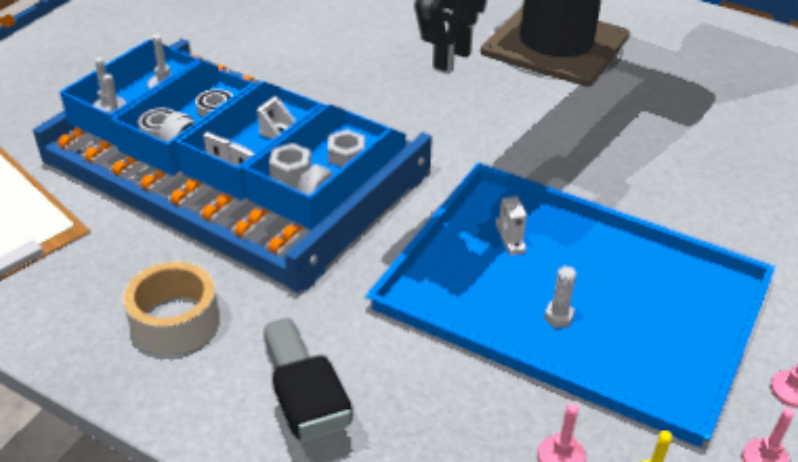

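View pics/t8c.png

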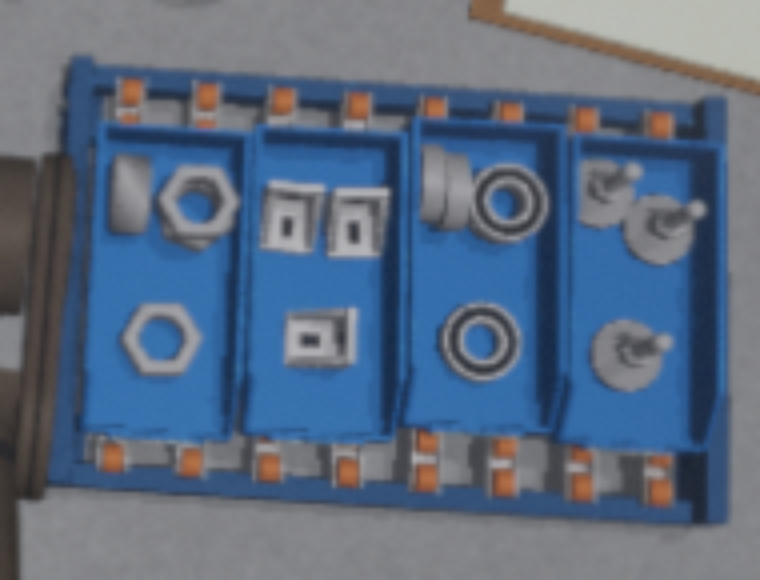

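Top crop: nut (162,340), bracket (320,338), bearing (480,342) and foot (628,352) are each on the clear floor in front of matching stock, the right way up. In the scene crop, the bolt (560,295) and support block (512,222) still stand in the tray. Handing in.

Run:
```python
from h import *
a=load('scene0.png')['frame'].astype(int);b=load('s8.png')['frame'].astype(int)
for n,(u,v) in dict(bolt=(347,232),support=(324,196)).items():
    print(n,np.abs(a[v-18:v+18,u-14:u+14]-b[v-18:v+18,u-14:u+14]).mean())
print(r.close_job())
```

```text
bolt 5.917989417989418
support 28.18287037037037
the job is handed in; nothing more can be done
None
```

All four parts are in their matching bins, and the job was handed in at about 25 s of the 122 s allowed. I picked and placed them one at a time in the order bearing, nut, bracket, foot. Each was lowered until the wrist force showed contact at the predicted height, then released.

**Last check of the bins:** the final top and scene pictures show each part on the clear front floor of its bin. The bearing and nut lie flat, the bracket stands on its flange and the foot's stud points up. The robot was touching nothing.

**Tray:** the bolt and the shaft support block still stand in the tray where they were, by eye. A before/after pixel comparison was low at the bolt (5.9). It was higher at the support block (28), which I put down to the arm's shadow covering that part of the tray in the later picture. I did not measure the block's position again.

**Disagreement:** the wrist camera put parts 2–5 mm further in +y than the top view did. I corrected for this before each grasp.

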